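# Shut the drinking-water tap and park its spout over the mug

### The arm

A 6-joint arm with a two-finger parallel gripper is mounted at the origin on a cart in front of the work surface, level with it; the furniture and walls round the work are solid. World frame = base frame: x ahead of the robot, y to its left, z up, the work surface at z = 0. Lengths are in m, angles in rad, forces in N, time in s.
With the tool pointing down it reaches from about 0.375 to 0.9 m from the base axis. Payload 3.1 kg.
Tool frame: the origin (TCP) lies on the mounting face of the last link; the fingertips stand ctrl.tcp_to_tips ahead of it and the grasp point (between the pads) lies 155 mm ahead of it (ctrl.tcp_to_tips is the distance from the TCP to the fingertips, in m); z points along the fingers, y is the line along which they close (so a half turn about z gives the same grasp; the last joint's range is limited). The gripper opens to 85 mm and grips with 20 to 120 N. Pads are 22 mm wide; open, the fingers measure 114 mm over their backs; the gripper's body (76 mm by 85 mm) begins 54 mm behind the grasp point. The pads swing forward as they close: fully open they stand 13 mm farther back than shut.
Start: joints at [-1.431, 0.527, 1.433, -0, 1.181, -0.178], TCP at [0.196, -0.593, 0.405] pointing down, gripper open.
Joint ranges: [-3.08, 3.08], [-0.75, 2.2], [0.22, 2.44], [-1.43, 4.57], [0, 2.65], [-2.85, 2.85]. Speed limits (rad/s): [2.79, 2.79, 3.14, 3.14, 3.14, 3.14].

### API

Orientations are given as a unit quaternion [x, y, z, w].
In Python, from cell import ctrl, cams gives the robot as it stands.
- The arm moves only by the tool move_arm, never from a script. Its argument "increments" is a list of rows, each a list of 7 numbers: the turn, a rotation vector about the tool's x, y, z in units of 5 degrees (1.0 is 5 degrees), then the shift along the tool's x, y, z in units of 25 mm (1.0 is 25 mm), then the opening in per cent of the stroke, from 0 (shut) to 100 (fully open). In form: [[rx, ry, rz, dx, dy, dz, grip], ...]. A call has 1 to 12 rows; each row shifts and turns the commanded pose from where the row before left it, along the tool's axes as they then stand; what a row does not reach is not made up. A row lasts 1/10 s, in which the tool goes at most 50 mm and 8.59 degrees, less where a joint would pass 70% of its speed; a pose out of reach is approached as far as the arm can. A call is refused whole if a number of a shift passes 1 or a number of a turn 1, either way. A call with a gripper value outside its range is refused whole. The fingers move at their own pace and stop on an object; "grip_force" is the grip in N (left out, the last holds). Time passes only in rows, so rows that do not move let the fingers close. It gives the time, the measured TCP pose, the force, the opening and the grip force at its end, in the units of the state.
- ctrl.get_state(): the state, without advancing time (a new reading comes with each control period).
- cams.camera(name): name is "scene" or "top" or "wrist"; returns the picture (420x560x3 uint8, red, green, blue); there is no depth.
- cams.camera_info(name): a dict with "K" (3x3 intrinsics, pixels), "view" (4x4, takes a point from world to camera coordinates); the wrist camera has in their place "tool_from_camera" (4x4, takes a point from camera to tool coordinates, whose origin is the TCP and whose axes are the flange's). Camera axes: x right, y up, looking along -z (the intrinsics and any distortion apply to the point x, -y, -z); pixel columns grow to the right and rows downward; lengths in m; the calibration is good to about 2 mm. A picture is of the moment at which its call begins: read the wrist's pose just before it. camera_info takes no time and is no camera call.
- ctrl.close_job(): hands the job in; it is judged then, once.
The state is a dict: "time": time; "joints": joint angles; "qvel": joint speeds; "tau": joint torques, N m; "eef_pos": TCP position; "ee_rot": TCP orientation; "force": force on the tool from outside, world axes, zero at the start; "moment": the same for the moment, N m; "gripper_width": finger opening in m; "finger_force": force on a finger pad.
Only numpy, scipy, OpenCV 4.12 (cv2) and the standard library are available. Lean on these libraries where they do the work, as an engineer would, in place of code of your own. Each camera call takes 0.05 s, during which the arm holds its last target. There are 200 camera calls.

### The job

The water is off for servicing and the counter tap was left open. With one finger, gently and without gripping anything, first push the tap's lever round clockwise (seen from above) as far as it goes so that the tap is fully shut, then push the swivel spout round until its outlet hangs over the mouth of the mug, so that the last drips fall into it. Leave the mug, the tea glass and the sugar canister standing where they are.

Things in the scene. Friction and masses are not known exactly. Their poses are not given: they have to be found in the camera images.
- tap: steel drinking-water tap fixed on the counter, 236 mm tall: round pillar 42 mm across (47 mm at the collars), a swivel spout and above it a lever, both turning about the pillar's upright axis. Origin: on that axis at counter height; its -x axis points to the tap's front, roughly towards the robot, +z up. The tap's place and yaw vary.
- tap_lever (a joint): angle q (rad) of the quarter-turn lever on top of the tap; it points along (-cos q, -sin q) in the tap's x, y. 0 = fully shut at a hard stop, points to the tap's front; 1.57 = fully open, points to the robot's right. Shutting turns it clockwise from above. Stiff turning, 0.15 N m (2 to 3 N near its end); stays where it is left.
- lever_tip (a point): centre of the 17 mm ball at the lever's end, 80 mm from the tap's axis, 228 mm above the counter. The lever is a round bar 13 mm thick whose centre line rises from 221 mm above the counter at 30 mm from the axis to 228 mm at the ball.
- tap_spout (a joint): angle q (rad) of the swivel spout, -1.7 to 1.7; it points along (-cos q, -sin q) in the tap's x, y: 0 = tap's front, positive = towards the robot's right. A level round tube 21 mm thick, centre line 168 mm above the counter, out to 178 mm from the axis, then bent down to the outlet. Stiff turning, 0.25 N m (about 2 N at 140 mm from the axis); stays where it is left.
- nozzle (a point): centre of the outlet at the spout's end, a nozzle 25 mm across that opens downward, 200 mm from the tap's axis, 129 mm above the counter
- mug: ceramic mug with small spots and one handle, standing loose on the counter within reach of the spout, 92 mm across the body, 93 mm tall, open at the top (inner mouth about 80 mm across). Origin: on the counter, 17.5 mm from the body's axis towards the handle, which points along the mug's -y. Stands at the left, the middle or the right of the nozzle's arc.
- mug_mouth (a point): centre of the mug's round mouth, at rim height, 93 mm above the counter; 180 to 215 mm from the tap's axis
- tea_glass: clear waisted tea glass without handle, 62 mm across and 86 mm tall, loose, clean; leave alone. Origin: centre of its underside
- sugar_canister: white round canister with a wooden knobbed lid, 70 mm across and 90 mm tall with the knob, loose; leave alone. Origin: centre of its underside

How it is judged:
On the way, in this order (a step that is already met when the one before it is completed fails the run):
1. the lever is pushed fully shut (value of joint tap_lever below 0.1 rad), for 0.2 s.
2. the spout's outlet is over the mouth of the mug (horizontal distance between nozzle and mug_mouth below 0.028 m), for 0.2 s.
At the end, for the whole second after the job is handed in: The lever is within 0.1 rad of its shut stop, the outlet hangs at rest within 28 mm (measured level) of the centre of the mug's mouth, and mug, glass and canister stand within 15 mm of where they stood (value of joint tap_lever below 0.1 rad and horizontal distance between nozzle and mug_mouth below 0.028 m and velocity of joint tap_spout between -0.05 and 0.05 rad/s and linear speed of mug below 0.02 m/s and distance of each of mug, tea_glass, sugar_canister from where it was at the start of the episode below 0.015 m); the robot touches nothing.
It fails at once if the mug, the tea glass or the sugar canister is lifted, carried, shoved (over 15 mm) or tipped (over 0.2 rad) (distance of any of mug, tea_glass, sugar_canister from where it was at the start of the episode above 0.015 m or angle between any of mug, tea_glass, sugar_canister's own z axis and vertical above 0.2 rad).
It fails at once if the fingers press on the tap with more than 35 N (gripped or forced) (contact force between the fingers and tap above 35 N).
It also fails if it takes over 61 s, if anything falls off the work surface, if the arm or the gripper's body presses on something with over 40 N, if the wrist force passes 120 N, or if a joint passes its speed limit or range.

## Working session

There is one attempt and no reset: what is moved stays moved. The work goes in short steps, Python scripts to look and compute and a tool call to move; the robot and the scene stay as the last step left them, time stands still between calls to the robot, and variables do not carry over. Pictures are saved under pics/ and viewed, at most 10 in all, crops included, and the job is handed in when it is done.

Besides the shell and the picture viewer there is one more tool, called after ">>>" by a JSON object that holds its "method" and its "body". move_arm: Moves the arm, as the interface text tells. Its arguments: {"type":"object","properties":{"increments":{"type":"array"},"grip_force":{"type":"number"}},"required":["increments"]}

```bash
mkdir -p pics; ls; python3 - <<'E'
from cell import ctrl,cams
import cv2,json
s=ctrl.get_state();print({k:s[k] for k in('time','eef_pos','ee_rot','gripper_width')},ctrl.tcp_to_tips)
for n in('scene','top'):
    cv2.imwrite(f'pics/{n}0.png',cams.camera(n)[:,:,::-1])
    i=cams.camera_info(n);print(n,i)
E
```

```text
pics
{'time': 0.0, 'eef_pos': array([ 0.1958794 , -0.59313153,  0.4037194 ]), 'ee_rot': array([ 9.87321995e-01,  1.58726280e-01,  2.04097706e-05, -1.11574280e-03]), 'gripper_width': 0.08534953929858277} 0.1734
scene {'K': array([[463.07835991,   0.        , 276.9097285 ],
       [  0.        , 463.07835991, 206.92967536],
       [  0.        ,   0.        ,   1.        ]]), 'view': array([[-0.82448639, -0.56533213,  0.02493525,  0.40768081],
       [ 0.29597994, -0.39326574,  0.87048144, -0.35365556],
       [-0.48230495,  0.72508043,  0.49156923, -0.64243519],
       [ 0.        ,  0.        ,  0.        ,  1.        ]])}
top {'K': array([[534.87590394,   0.        , 287.83525347],
       [  0.        , 534.87590394, 204.11018762],
       [  0.        ,   0.        ,   1.        ]]), 'view': array([[ 0.03766307, -0.99928532,  0.00321482, -0.12604947],
       [ 0.97697111,  0.03749781,  0.21005084, -0.56629986],
       [-0.21002127, -0.00477037,  0.97768518, -0.98756844],
       [ 0.        ,  0.        ,  0.        ,  1.        ]])}
```

View pics/scene0.png

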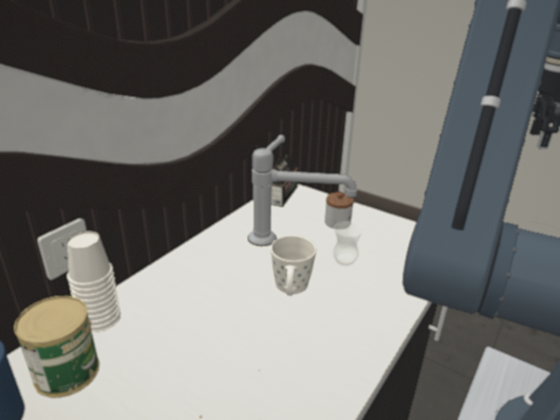

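View pics/top0.png

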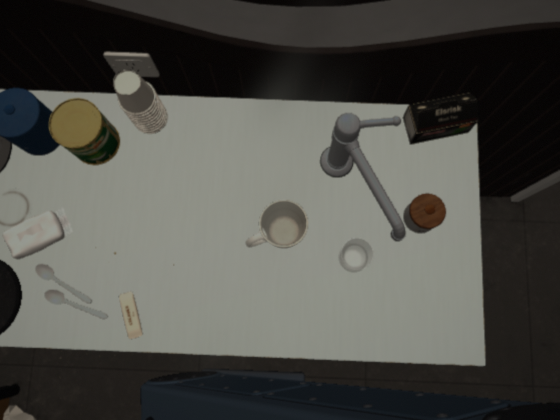

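The top view shows the lever cap at (347,125), the lever ball at (397,121) and the nozzle end at (398,232). The mug mouth is at about (284,224), the glass at (355,255) and the canister at (427,210). The lever points right (open), and the spout points front-right.

```bash
cat > h.py <<'E'
import numpy as np
from cell import ctrl,cams
def ray(n,u,v):
    i=cams.camera_info(n);K=i['K'];V=i['view'];R=V[:3,:3]
    d=R.T@np.array([(u-K[0,2])/K[0,0],-(v-K[1,2])/K[1,1],-1.]);return -R.T@V[:3,3],d
def at(n,u,v,z):
    o,d=ray(n,u,v);return o+d*(z-o[2])/d[2]
def tri(a,b):
    (o1,d1),(o2,d2)=ray(*a),ray(*b)
    s=np.linalg.lstsq(np.c_[d1,-d2],o2-o1,rcond=None)[0]
    p,q=o1+d1*s[0],o2+d2*s[1];return (p+q)/2,np.linalg.norm(p-q)
E
python3 - <<'E'
from h import *
import cv2
np.set_printoptions(precision=4,suppress=True)
print('base',at('top',336,162,0.0))
print('cap',at('top',347,125,0.225),tri(('top',347,125),('scene',262,158)))
print('ball',at('top',397,121,0.228),tri(('top',397,121),('scene',282,139)))
print('elbow',at('top',399,232,0.160))
print('mouth',at('top',284,223,.093),tri(('top',284,223),('scene',293,250)))
for n,(u,v,z) in dict(glass=(355,253,.086),glassb=(356,259,0),can=(427,211,.08)).items(): print(n,at('top',u,v,z))
a=cv2.imread('pics/top0.png')[90:290,230:460];b=cv2.imread('pics/scene0.png')[120:310,220:400]
a=cv2.resize(a,None,fx=3,fy=3,interpolation=3);cv2.imwrite('pics/a.png',a)
b=cv2.resize(b,None,fx=3,fy=3,interpolation=3);cv2.imwrite('pics/b.png',b)
E
```

```text
base [ 0.6784 -0.2023  0.    ]
cap [ 0.6765 -0.2005  0.225 ] (array([ 0.6818, -0.2032,  0.2067]), np.float64(0.003522063086809754))
ball [ 0.6859 -0.2849  0.228 ] (array([ 0.6854, -0.2862,  0.2248]), np.float64(0.003625949564265935))
elbow [ 0.5068 -0.3012  0.16  ]
mouth [ 0.527  -0.0988  0.093 ] (array([ 0.5275, -0.0992,  0.0834]), np.float64(0.0027142276299050284))
glass [ 0.4764 -0.2339  0.086 ]
glassb [ 0.475  -0.2468  0.    ]
can [ 0.5632 -0.3718  0.08  ]
```

View pics/a.png

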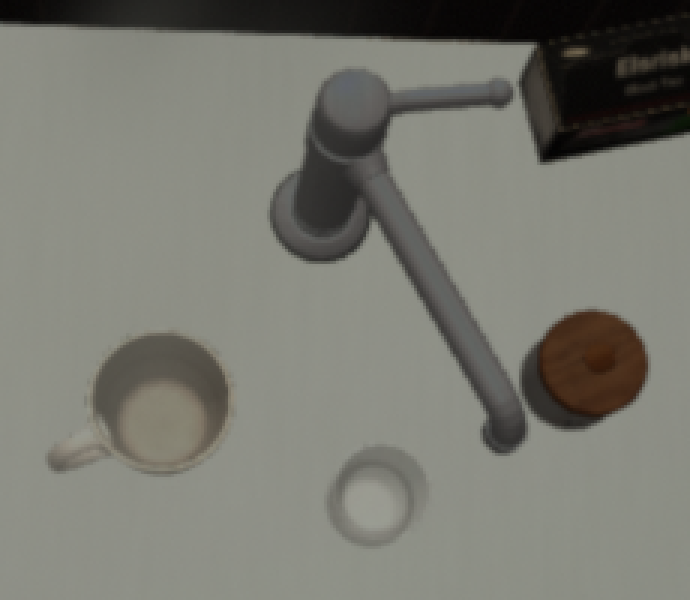

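View pics/b.png

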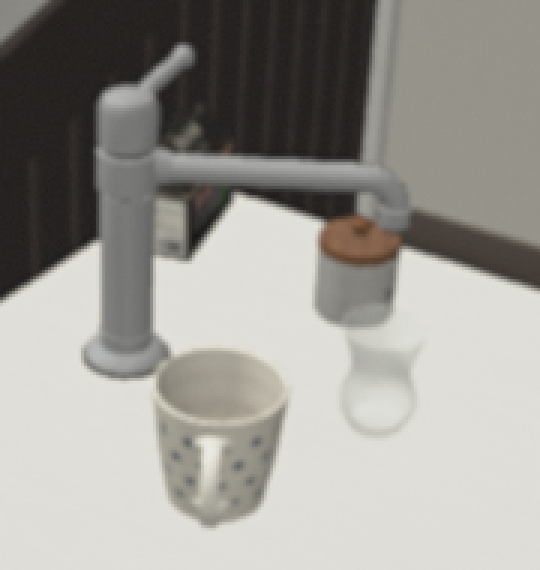

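>>> {"method": "move_arm", "body": {"increments": [[0,0,0.73,0,0,-0.6,0],[0,0,0.73,0,0,-0.6,0],[0,0,0.73,0,0,-0.6,0],[0,0,0.73,0,0,-0.6,0],[0,0,0.73,0,0,-0.6,0],[0,0,0,0.7,-0.44,0,0],[0,0,0,0.7,-0.44,0,0],[0,0,0,0.7,-0.44,0,0],[0,0,0,0.7,-0.44,0,0],[0,0,0,0.7,-0.44,0,0],[0,0,0,0.7,-0.44,0,0],[0,0,0,0.7,-0.44,0,0]], "grip_force": 20}}

```text
time: 1.3
eef_pos: [0.319, -0.5158, 0.4791]
ee_rot: [1.0, 0.0, -0.0, -0.001]
force: [0.3, -0.1, -0.3]
gripper_width: 0.0002
finger_force: 0.0
```

>>> {"method": "move_arm", "body": {"increments": [[0,0,0,0.7,-0.44,0,0],[0,0,0,0.7,-0.44,0,0],[0,0,0,0.7,-0.44,0,0],[0,0,0,0.7,-0.44,0,0],[0,0,0,0.7,-0.44,0,0],[0,0,0,0.7,-0.44,0,0],[0,0,0,0.7,-0.44,0,0],[0,0,0,0.7,-0.44,0,0],[0,0,0,0.7,-0.44,0,0],[0,0,0,0.7,-0.44,0,0],[0,0,0,0.7,-0.44,0,0],[0,0,0,0.7,-0.44,0,0]]}}

```text
time: 2.5
eef_pos: [0.5289, -0.3838, 0.479]
ee_rot: [1.0, 0.0, -0.001, -0.001]
force: [-0.2, -1.3, -0.6]
gripper_width: -0.0
finger_force: 0.0
```

>>> {"method": "move_arm", "body": {"increments": [[0,0,0,0.65,-0.4,0,0],[0,0,0,0.65,-0.4,0,0],[0,0,0,0.65,-0.4,0,0],[0,0,0,0.65,-0.4,0,0],[0,0,0,0.65,-0.4,0,0],[0,0,0,0.65,-0.4,0,0],[0,0,0,0.65,-0.4,0,0],[0,0,0,0.65,-0.4,0,0],[0,0,0,0.65,-0.4,0,0],[0,0,0,0.65,-0.4,0,0],[0,0,0,0.65,-0.4,0,0],[0,0,0,0,0,0,0]]}}

```text
time: 3.7
eef_pos: [0.7092, -0.2721, 0.4791]
ee_rot: [1.0, 0.002, 0.0, -0.0]
force: [0.1, 0.9, -0.2]
gripper_width: -0.0002
finger_force: 0.0
```

```bash
python3 - <<'E'
from h import *
import cv2
s=ctrl.get_state();print(s['eef_pos'],s['joints'])
w=cams.camera('wrist');i=cams.camera_info('wrist');print(i)
cv2.imwrite('pics/w1.png',w[:,:,::-1])
E
```

```text
[ 0.70916452 -0.27213328  0.47907947] [-5.13215474e-01  6.70771791e-01  9.47150602e-01  9.08440003e-04
  1.52342749e+00  1.05425039e+00]
{'K': array([[290.60074225,   0.        , 275.93731327],
       [  0.        , 290.60074225, 211.75119547],
       [  0.        ,   0.        ,   1.        ]]), 'tool_from_camera': array([[ 1.10085100e-03,  9.51605919e-01,  3.07318993e-01,
         7.87182850e-02],
       [ 9.99999387e-01, -1.08317101e-03, -2.28096474e-04,
         7.44917601e-04],
       [ 1.15821069e-04,  3.07319056e-01, -9.51606528e-01,
         3.20717773e-02],
       [ 0.00000000e+00,  0.00000000e+00,  0.00000000e+00,
         1.00000000e+00]])}
```

View pics/w1.png

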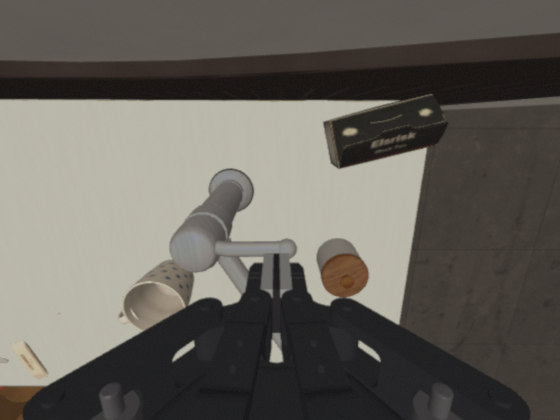

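The wrist view from above shows the ball at (288,248), the lever running left to the cap at (197,250), the pillar foot at (231,190) and the mug mouth at (155,303). I'll check these against the top camera.

```bash
cat >> h.py <<'E'
from scipy.spatial.transform import Rotation as Ro
def wat(u,v,z):
    s=ctrl.get_state();R=Ro.from_quat(s['ee_rot']).as_matrix();i=cams.camera_info('wrist');K=i['K'];T=i['tool_from_camera']
    d=R@T[:3,:3]@np.array([(u-K[0,2])/K[0,0],-(v-K[1,2])/K[1,1],-1.]);o=s['eef_pos']+R@T[:3,3]
    return o+d*(z-o[2])/d[2]
E
python3 - <<'E'
from h import *
np.set_printoptions(precision=4,suppress=True)
print('ball',wat(288,248,.228),'leverroot',wat(222,248,.221),'foot',wat(231,190,.003),'cap',wat(197,250,.225),'mouth',wat(157,303,.093),'can',wat(344,277,.08))
print(at('top',336.7,161.7,.003),at('top',396.7,121,.228),at('top',283.7,224,.093),at('top',396.7,236.7,.129),at('top',400,97,0))
E
```

```text
ball [ 0.6845 -0.2839  0.228 ] leverroot [ 0.681  -0.2281  0.221 ] foot [ 0.6787 -0.2035  0.003 ] cap [ 0.681  -0.2078  0.225 ] mouth [ 0.5349 -0.1049  0.093 ] can [ 0.5701 -0.3718  0.08  ]
[ 0.6782 -0.2035  0.003 ] [ 0.6859 -0.2844  0.228 ] [ 0.5251 -0.0983  0.093 ] [ 0.5033 -0.3034  0.129 ] [ 0.8305 -0.3383  0.    ]
```

>>> {"method": "move_arm", "body": {"increments": [[0,0,0,0.3,-0.24,0,0],[0,0,0,0,0,0.6,0],[0,0,0,0,0,0.6,0],[0,0,0,0,0,0.6,0],[0,0,0,0,0,0.6,0],[0,0,0,0,0,0.6,0],[0,0,0,0,0,0.6,0],[0,0,0,0,0,0.4,0],[0,0,0,0,0,0,0]]}}

```text
time: 4.65
eef_pos: [0.7142, -0.2682, 0.377]
ee_rot: [1.0, 0.0, -0.002, -0.001]
force: [-1.0, 0.7, -0.2]
gripper_width: 0.0002
finger_force: 0.0
```

```bash
python3 - <<'E'
from h import *
np.set_printoptions(precision=4,suppress=True)
print(ctrl.get_state()['eef_pos'])
A=np.array([.6785,-.2035]);R=.066
# finger centre on the circle; angle measured clockwise from -y
for a in range(-30,91,8):
    t=np.radians(a);print(a,A+R*np.array([-np.sin(t),-np.cos(t)]))
E
```

```text
[ 0.7142 -0.2682  0.377 ]
-30 [ 0.7115 -0.2607]
-22 [ 0.7032 -0.2647]
-14 [ 0.6945 -0.2675]
-6 [ 0.6854 -0.2691]
2 [ 0.6762 -0.2695]
10 [ 0.667  -0.2685]
18 [ 0.6581 -0.2663]
26 [ 0.6496 -0.2628]
34 [ 0.6416 -0.2582]
42 [ 0.6343 -0.2525]
50 [ 0.6279 -0.2459]
58 [ 0.6225 -0.2385]
66 [ 0.6182 -0.2303]
74 [ 0.6151 -0.2217]
82 [ 0.6131 -0.2127]
90 [ 0.6125 -0.2035]
```

>>> {"method": "move_arm", "body": {"increments": [[0,0,0,-0.22,-0.07,0,0],[0,0,0,-0.22,-0.07,0,0],[0,0,0,-0.17,0.06,0,0],[0,0,0,-0.18,0.06,0,0],[0,0,0,-0.18,0.03,0,0],[0,0,0,-0.18,0.03,0,0],[0,0,0,-0.18,0.01,0,0],[0,0,0,-0.19,0.01,0,0],[0,0,0,-0.18,-0.02,0,0],[0,0,0,-0.19,-0.02,0,0],[0,0,0,-0.18,-0.04,0,0],[0,0,0,-0.18,-0.05,0,0]]}}

```text
time: 5.85
eef_pos: [0.658, -0.2667, 0.3797]
ee_rot: [1.0, 0.0, 0.0, 0.0]
force: [2.7, 0.4, 0.7]
gripper_width: -0.0001
finger_force: 1.4
```

>>> {"method": "move_arm", "body": {"increments": [[0,0,0,-0.17,-0.07,0,0],[0,0,0,-0.17,-0.07,0,0],[0,0,0,-0.16,-0.09,0,0],[0,0,0,-0.16,-0.09,0,0],[0,0,0,-0.14,-0.11,0,0],[0,0,0,-0.15,-0.12,0,0],[0,0,0,-0.13,-0.13,0,0],[0,0,0,-0.13,-0.13,0,0],[0,0,0,-0.06,-0.07,0,0],[0,0,0,-0.05,-0.08,0,0],[0,0,0,-0.05,-0.08,0,0],[0,0,0,0,0,0,0]]}}

```text
time: 7.05
eef_pos: [0.6238, -0.2404, 0.3797]
ee_rot: [1.0, 0.0, -0.0, -0.0]
force: [1.9, -0.8, 0.0]
gripper_width: 0.0001
finger_force: 0.7
```

>>> {"method": "move_arm", "body": {"increments": [[0,0,0,-0.05,-0.08,0,0],[0,0,0,-0.04,-0.08,0,0],[0,0,0,-0.04,-0.08,0,0],[0,0,0,-0.04,-0.08,0,0]]}}

```text
time: 7.45
eef_pos: [0.6197, -0.2325, 0.3797]
ee_rot: [1.0, 0.0, -0.0, 0.0]
force: [2.0, -2.2, 0.1]
gripper_width: -0.0002
finger_force: 1.1
```

>>> {"method": "move_arm", "body": {"increments": [[0,0,0,-0.02,-0.06,0,0],[0,0,0,-0.02,-0.06,0,0]]}}

```text
time: 7.65
eef_pos: [0.6191, -0.2307, 0.3799]
ee_rot: [1.0, 0.0, 0.001, 0.002]
force: [3.6, -8.1, -2.1]
gripper_width: -0.0001
finger_force: 4.1
```

>>> {"method": "move_arm", "body": {"increments": [[0,0,0,-0.02,-0.06,0,0],[0,0,0,-0.02,-0.06,0,0]]}}

```text
time: 7.85
eef_pos: [0.6187, -0.2296, 0.3801]
ee_rot: [1.0, 0.0, 0.002, 0.005]
force: [5.5, -12.8, -3.8]
gripper_width: -0.0002
finger_force: 6.9
```

>>> {"method": "move_arm", "body": {"increments": [[0,0,0,0,0.3,0,0],[0,0,0,0,0.3,0,0],[0,0,0,0,0,-0.8,0],[0,0,0,0,0,-0.8,0],[0,0,0,0,0,-0.8,0],[0,0,0,0,0,-0.8,0],[0,0,0,-0.33,0.63,0,0],[0,0,0,-0.33,0.63,0,0],[0,0,0,-0.33,0.63,0,0],[0,0,0,-0.33,0.63,0,0],[0,0,0,-0.33,0.63,0,0],[0,0,0,0,0,0,0]]}}

```text
time: 9.05
eef_pos: [0.5751, -0.3234, 0.459]
ee_rot: [1.0, -0.002, -0.001, 0.0]
force: [1.3, 0.4, -0.2]
gripper_width: -0.0002
finger_force: 0.0
```

```bash
python3 - <<'E'
from h import *
import cv2
print(ctrl.get_state()['eef_pos'])
w=cams.camera('wrist')[:,:,::-1];t=cams.camera('scene')[100:310,200:480,::-1]
cv2.imwrite('pics/c2.png',np.vstack([cv2.resize(w,(400,300)),cv2.resize(t,(400,300))]))
E
```

```text
[ 0.5750944  -0.32341721  0.45896118]
```

View pics/c2.png

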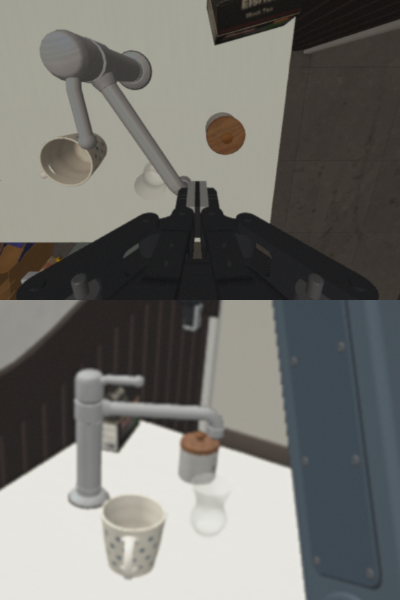

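The lever now points to the front, with its ball at wrist (123,197) in full scale. The spout hasn't moved. Next I'll lower the finger to the spout's right.

>>> {"method": "move_arm", "body": {"increments": [[0,0,0,0,0,0.7,0],[0,0,0,0,0,0.7,0],[0,0,0,0,0,0.7,0],[0,0,0,0,0,0.7,0],[0,0,0,0,0,0.7,0],[0,0,0,0,0,0.7,0],[0,0,0,0,0,0.7,0],[0,0,0,0,0,0.4,0],[0,0,0,0,0,0,0]]}}

```text
time: 10.05
eef_pos: [0.5765, -0.3194, 0.3255]
ee_rot: [1.0, 0.001, -0.001, -0.001]
force: [0.3, 0.7, -0.0]
gripper_width: -0.0
finger_force: 0.0
```

```bash
python3 - <<'E'
from h import *
np.set_printoptions(precision=2,suppress=True)
p=ctrl.get_state()['eef_pos'];print(p)
A=np.array([.6785,-.2035]);R=.157;q=p[:2]
for b in np.arange(-48,25,4):
    t=np.radians(b);n=A+R*np.array([-np.cos(t),np.sin(t)]);d=(n-q)/.025;print(b,n.round(4),[d[0],-d[1]],end='; ');q=n
E
```

```text
[ 0.58 -0.32  0.33]
-48 [ 0.57 -0.32] [np.float64(-0.12340273059856077), np.float64(0.030139456709041834)]; -44 [ 0.57 -0.31] [np.float64(-0.31531373819309927), np.float64(-0.3044949375155337)]; -40 [ 0.56 -0.3 ] [np.float64(-0.29330515666045276), np.float64(-0.32574837765103615)]; -36 [ 0.55 -0.3 ] [np.float64(-0.26986762188748514), np.float64(-0.3454148044347338)]; -32 [ 0.55 -0.29] [np.float64(-0.24511531918768537), np.float64(-0.3633984050122052)]; -28 [ 0.54 -0.28] [np.float64(-0.21916883929170794), np.float64(-0.37961156508913296)]; -24 [ 0.54 -0.27] [np.float64(-0.19215459084147124), np.float64(-0.3939752957793696)]; -20 [ 0.53 -0.26] [np.float64(-0.16420418453997332), np.float64(-0.4064196184308244)]; -16 [ 0.53 -0.25] [np.float64(-0.13545379195713636), np.float64(-0.4168839055544449)]; -12 [ 0.52 -0.24] [np.float64(-0.1060434821156564), np.float64(-0.4253171761952268)]; -8 [ 0.52 -0.23] [np.float64(-0.07611653908876193), np.float64(-0.4316783443063177)]; -4 [ 0.52 -0.21] [np.float64(-0.04581876393463524), np.float64(-0.43593641891610413)]; 0 [ 0.52 -0.2 ] [np.float64(-0.015297764368304989), np.float64(-0.4380706551131064)]; 4 [ 0.52 -0.19] [np.float64(0.015297764368304989), np.float64(-0.4380706551131064)]; 8 [ 0.52 -0.18] [np.float64(0.04581876393463524), np.float64(-0.43593641891610413)]; 12 [ 0.52 -0.17] [np.float64(0.07611653908876193), np.float64(-0.4316783443063177)]; 16 [ 0.53 -0.16] [np.float64(0.1060434821156564), np.float64(-0.4253171761952268)]; 20 [ 0.53 -0.15] [np.float64(0.13545379195713636), np.float64(-0.4168839055544449)]; 24 [ 0.54 -0.14] [np.float64(0.16420418453997332), np.float64(-0.4064196184308255)];
```

>>> {"method": "move_arm", "body": {"increments": [[0,0,0,-0.12,0.03,0,0],[0,0,0,-0.16,-0.15,0,0],[0,0,0,-0.16,-0.15,0,0],[0,0,0,-0.15,-0.16,0,0],[0,0,0,-0.14,-0.17,0,0],[0,0,0,-0.14,-0.17,0,0],[0,0,0,-0.13,-0.17,0,0],[0,0,0,-0.13,-0.18,0,0],[0,0,0,-0.12,-0.18,0,0],[0,0,0,-0.11,-0.19,0,0],[0,0,0,-0.11,-0.19,0,0],[0,0,0,-0.1,-0.2,0,0]]}}

```text
time: 11.25
eef_pos: [0.5371, -0.2731, 0.3273]
ee_rot: [1.0, 0.0, 0.0, 0.0]
force: [1.0, -1.3, 0.6]
gripper_width: -0.0002
finger_force: 0.8
```

>>> {"method": "move_arm", "body": {"increments": [[0,0,0,-0.1,-0.2,0,0],[0,0,0,-0.08,-0.2,0,0],[0,0,0,-0.08,-0.2,0,0],[0,0,0,-0.07,-0.21,0,0],[0,0,0,-0.07,-0.21,0,0],[0,0,0,-0.05,-0.21,0,0],[0,0,0,-0.05,-0.21,0,0],[0,0,0,-0.04,-0.21,0,0],[0,0,0,-0.04,-0.22,0,0]]}}

```text
time: 12.15
eef_pos: [0.5227, -0.2263, 0.3272]
ee_rot: [1.0, 0.0, -0.0, 0.0]
force: [1.5, -2.3, 1.3]
gripper_width: 0.0001
finger_force: 0.8
```

>>> {"method": "move_arm", "body": {"increments": [[0,0,0,-0.02,-0.22,0,0],[0,0,0,-0.02,-0.22,0,0],[0,0,0,-0.01,-0.22,0,0],[0,0,0,-0.01,-0.22,0,0],[0,0,0,0.01,-0.22,0,0],[0,0,0,0.01,-0.22,0,0],[0,0,0,0.02,-0.22,0,0],[0,0,0,0.02,-0.22,0,0],[0,0,0,0.04,-0.21,0,0],[0,0,0,0.04,-0.21,0,0],[0,0,0,0.05,-0.21,0,0],[0,0,0,0.05,-0.21,0,0]]}}

```text
time: 13.35
eef_pos: [0.5273, -0.1612, 0.3272]
ee_rot: [1.0, 0.0, -0.0, -0.0]
force: [0.6, -2.3, -0.2]
gripper_width: -0.0002
finger_force: 0.8
```

```bash
python3 - <<'E'
from h import *
import cv2
print(ctrl.get_state()['eef_pos'])
t=cams.camera('top')[90:290,230:460,::-1];s=cams.camera('scene')[120:310,220:400,::-1]
cv2.imwrite('pics/c3.png',np.hstack([cv2.resize(t,(460,400)),cv2.resize(s,(340,400))]))
E
```

```text
[ 0.52733848 -0.16120131  0.32716935]
```

View pics/c3.png

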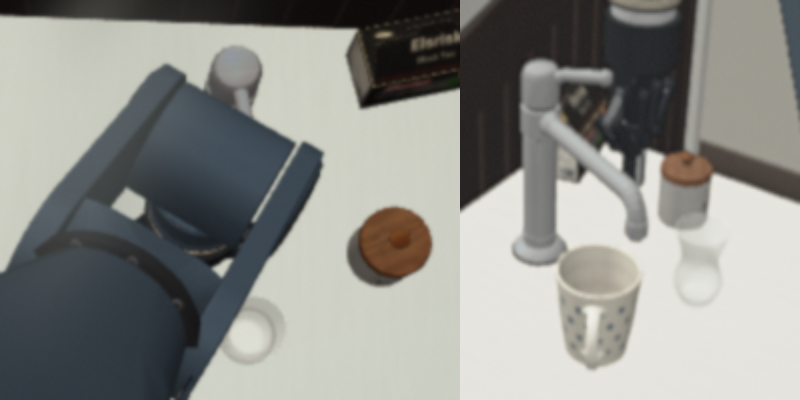

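The finger is behind the spout. The nozzle outlet is at scene ≈(313,231), just right of the mug mouth (scene ≈(293,250)).

```bash
python3 - <<'E'
from h import *
A=np.array([.6785,-.2035])
for v in (227,230,232):
  n=at('scene',313.2,v,.129)[:2];d=n-A;print(n.round(4),np.hypot(*d),np.degrees(np.arctan2(d[1],-d[0])))
# mouth in scene: crop b.png rim x154..288,y350..424
m=at('scene',220+221/3,120+386/3,.093);print(m)
for M in (m,np.array([.5251,-.0983])):
  d=M[:2]-A;print(np.hypot(*d),np.degrees(np.arctan2(d[1],-d[0])))
E
```

```text
[ 0.5029 -0.134 ] 0.1888456135286481 21.598359211510065
[ 0.4972 -0.1244] 0.19778911735762644 23.586803941996212
[ 0.4935 -0.118 ] 0.20376673332499712 24.793696292344155
[ 0.52035834 -0.09219739  0.093     ]
0.19338317982749437 35.13849169393192
0.18600698911600066 34.44189263949171
```

>>> {"method": "move_arm", "body": {"increments": [[0,0,0,0.06,-0.21,0,0],[0,0,0,0.07,-0.2,0,0],[0,0,0,0.08,-0.2,0,0],[0,0,0,0.08,-0.2,0,0],[0,0,0,0.09,-0.19,0,0]]}}

```text
time: 13.95
eef_pos: [0.537, -0.1362, 0.3272]
ee_rot: [1.0, 0.0, -0.0, 0.0]
force: [0.3, -2.5, -0.7]
gripper_width: -0.0003
finger_force: 0.8
```

>>> {"method": "move_arm", "body": {"increments": [[0,0,0,0,0.2,0,0],[0,0,0,0,0.3,0,0],[0,0,0,-0.1,0.4,0,0],[0,0,0,0,0.4,0,0],[0,0,0,0,0,-0.8,0],[0,0,0,0,0,-0.8,0],[0,0,0,0,0,-0.8,0],[0,0,0,0,0,-0.8,0],[0,0,0,0,0,-0.8,0],[0,0,0,0,0.8,-0.6,0],[0,0,0,0,0.8,0,0],[0,0,0,0,0.8,0,0]]}}

```text
time: 15.15
eef_pos: [0.534, -0.2307, 0.4429]
ee_rot: [1.0, -0.0, 0.001, 0.0]
force: [-0.4, -0.7, -0.6]
gripper_width: -0.0001
finger_force: 0.0
```

>>> {"method": "move_arm", "body": {"increments": [[0,0,0,0,0.9,0,0],[0,0,0,0,0.9,0,0],[0,0,0,0,0.9,0,0],[0,0,0,0,0.9,0,0],[0,0,0,0,0.9,0,0],[0,0,0,0,0.9,0,0],[0,0,0,0,0.9,0,0],[0,0,0,0,0.9,0,0],[0,0,0,0,0.9,0,0],[0,0,0,0,0.9,0,0],[0,0,0,0,0.9,0,0],[0,0,0,0,0,0,0]]}}

```text
time: 16.35
eef_pos: [0.5334, -0.4805, 0.4413]
ee_rot: [1.0, -0.001, -0.0, 0.001]
force: [-0.5, 0.3, -0.2]
gripper_width: -0.0
finger_force: 0.0
```

```bash
python3 - <<'E'
from h import *
import cv2
print(ctrl.get_state()['eef_pos'])
t=cams.camera('top')[90:290,230:460,::-1];s=cams.camera('scene')[120:310,220:400,::-1]
cv2.imwrite('pics/c4.png',np.hstack([cv2.resize(t,(460,400)),cv2.resize(s,(340,400))]))
E
```

```text
[ 0.53335096 -0.48051155  0.44128259]
```

View pics/c4.png

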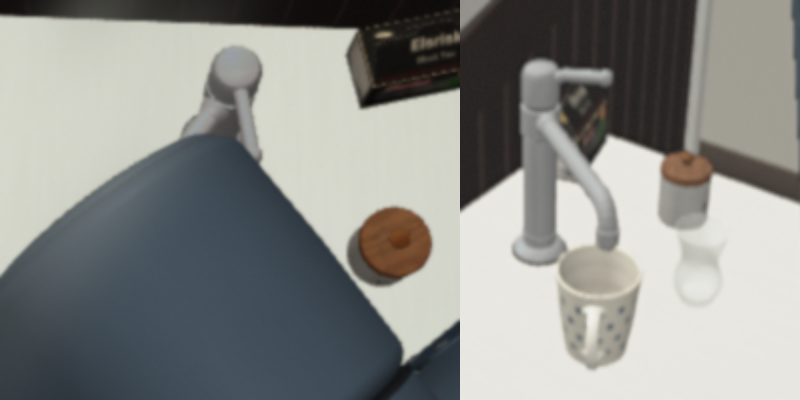

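The nozzle outlet is at scene ≈(297,235), close over the mug mouth, but the arm hides the top view. I'll retract and measure from above.

>>> {"method": "move_arm", "body": {"increments": [[0,0,0,-0.9,0.4,0,0],[0,0,0,-0.9,0.4,0,0],[0,0,0,-0.9,0.4,0,0],[0,0,0,-0.9,0.4,0,0],[0,0,0,-0.9,0.4,0,0],[0,0,0,-0.9,0.4,0,0],[0,0,0,-0.9,0.4,0,0],[0,0,0,-0.9,0.4,0,0],[0,0,0,-0.9,0.4,0,0],[0,0,0,-0.9,0.4,0,0],[0,0,0,-0.9,0.4,0,0],[0,0,0,0,0,0,0]]}}

```text
time: 17.65
eef_pos: [0.2848, -0.5871, 0.4423]
ee_rot: [1.0, -0.001, -0.0, -0.0]
force: [-0.3, 1.1, -0.1]
gripper_width: 0.0001
finger_force: 0.0
```

```bash
python3 - <<'E'
from h import *
import cv2
print(ctrl.get_state()['eef_pos'])
n=at('scene',297.3,235.4,.129);print(n)
t=cams.camera('top')[90:290,230:460,::-1]
cv2.imwrite('pics/c5.png',cv2.resize(t,None,fx=3,fy=3,interpolation=3))
E
```

```text
[ 0.28478139 -0.58708639  0.44232331]
[ 0.5119626  -0.08919437  0.129     ]
```

View pics/c5.png

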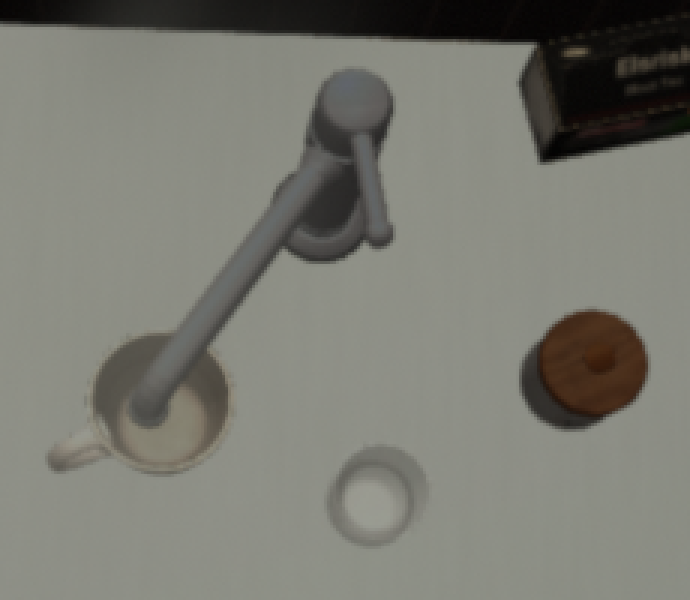

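The spout end is over the mug mouth, with the outlet at crop ≈(150,410). Mug, glass and canister are at the same pixels as before, and the lever points to the front with its ball at crop (379,234).

```bash
python3 - <<'E'
from h import *
A=np.array([.6785,-.2035])
M=at('top',283.7,224,.093)
for u,v in((150,405),(150,413)):
  n=at('top',230+u/3,90+v/3,.129);d=n[:2]-A;print(n,np.hypot(*d),np.degrees(np.arctan2(d[1],-d[0])),'to mouth',np.hypot(*(n-M)[:2]))
b=at('top',230+379/3,90+234/3,.228);print('ball',b,np.degrees(np.arctan2(b[1]-A[1],A[0]-b[0])))
E
```

```text
[ 0.51668812 -0.09203818  0.129     ] 0.19648619004889253 34.560462281724696 to mouth 0.010477303055714567
[ 0.51179457 -0.0922377   0.129     ] 0.2004245473995401 33.71988360924377 to mouth 0.014620746763054407
ball [ 0.60043156 -0.21679868  0.228     ] -9.667334734411803
```

```bash
python3 -c "
from cell import ctrl
print(ctrl.close_job())"
```

```text
the job is handed in; nothing more can be done
None
```

I handed the job in. The lever was pushed until the contact force rose sharply at its stop, the outlet measures about 10–15 mm from the centre of the mug's mouth, and the mug, glass and canister look unmoved; no verdict came back.

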